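Open the tile press and feed the tile

ROBOT

A 7-joint arm with a two-finger parallel gripper is mounted at the origin on a cart in front of the work surface, level with it; the furniture and walls round the work are solid. World frame = base frame: x ahead of the robot, y to its left, z up, the work surface at z = 0. Lengths are in m, angles in rad, forces in N, time in s.
With the tool pointing down it reaches from about 0.4 to 0.875 m from the base axis. Payload 19.3 kg.
Tool frame: the origin (TCP) lies at the very end of the fingers, on their centre line; the grasp point (between the pads) lies 19 mm behind it; z points along the fingers, y is the direction in which the jaws open and shut (so a half turn about z gives the same grasp; the last joint's range is limited). The gripper opens to 85 mm and grips with 20 to 120 N. Pads are 22 mm wide; open, the fingers measure 114 mm over their backs; the gripper's body (76 mm by 85 mm) begins 54 mm behind the grasp point. The pads swing forward as they close: fully open they stand 13 mm farther back than shut.
Start: joints at [1.125, 0.521, -0.036, 1.599, 0.021, 1.021, -0.113], TCP at [0.229, -0.581, 0.231] pointing down, gripper open.
Joint ranges: [-2.91, 2.91], [-0.3, 2.13], [-1.5, 1.42], [0.17, 2.43], [-1.26, 4.41], [0.16, 1.93], [-2.52, 2.52]. Speed limits (rad/s): [1.89, 1.89, 2.39, 2.39, 3.01, 3.01, 3.01].

INTERFACE

Orientations are given as [roll, pitch, yaw] about the fixed x, y, z axes, in that order (R = Rz(yaw) Ry(pitch) Rx(roll)).
In Python, from workcell import bot gives the robot as it stands. The module is installed in compiled form; this text tells all that it offers.
- The arm moves only by the shell command python3 -m inch 'ROWS' [FORCE]. ROWS is JSON, a list of rows, each an object of numbers: "dx", "dy", "dz": the shift along the tool's x, y, z in mm; "rx", "ry", "rz": the turn, a rotation vector about the tool's x, y, z in rad; "hand": the closure, from -1 (fully open) to 1 (shut), so that 0 is half open. In form: [{"dx": .., "dy": .., "dz": .., "rx": .., "ry": .., "rz": .., "hand": ..}, ...]. A call has 1 to 10 rows; each row shifts and turns the commanded pose from where the row before left it, along the tool's axes as they then stand; what a row does not reach is not made up. A row lasts 1/10 s, in which the tool goes at most 50 mm and 8.59 degrees, less where a joint would pass 70% of its speed; a pose out of reach is approached as far as the arm can. A call with a gripper value outside its range is refused whole. The fingers move at their own pace and stop on an object; FORCE is the grip in N (left out, the last holds). Time passes only in rows, so rows that do not move let the fingers close. It gives the time, the measured TCP pose, the force and the opening at its end, in the units of the state.
- bot.observe(): the state, without advancing time (a new reading comes with each control period).
- bot.grab_frame(name): name is "scene" or "side" or "wrist"; returns (picture, depth): 480x640x3 uint8, red, green, blue; 480x640 float32, m along the optical axis (not along the pixel's ray), 0 where there is no reading.
- bot.get_calibration(name): a dict with "vertical_fov" (degrees; the focal length in pixels is half the picture's height over the tangent of half this angle, whatever the lens; pixels are square), "cx", "cy" (the principal point, pixels), "origin" and "orientation" of the camera in the world. Camera axes: x right, y down, z forward; pixel columns grow to the right and rows downward; lengths in m; the calibration is good to about 2 mm. A picture is of the moment at which its call begins: read the wrist's pose just before it. get_calibration takes no time and is no camera call; for the wrist camera it gives the pose at the moment of the call.
- bot.job_done(): hands the job in, once; it reports no verdict.
Trained networks look in the newest picture that a camera, given by its name, has taken for a name from the list of things; names that differ only in an ending like _2 or _b are one class to them, and where a whole thing is asked for, a point or a joint stands for the part that bears it (a point fixed in the world has none). Each returns a list of dicts, best first, with "score" (0 to 1); they miss things now and then, are a little off and sometimes report something else, mostly with a low value. They report only what shows in the picture. A call takes as long as a camera call. They do not tell look-alikes from the thing itself.
- bot.trace(camera, target): "region" (480x640 bool, what is visible of it) and "box" ([left, top, right, bottom] in pixels, round what is visible of it).
- bot.tip_of(camera, target): "centre" ([row, column] in pixels: a listed point, or the origin of a listed thing).
The state is a dict: "clock": time; "qpos": joint angles; "qd": joint speeds; "joint_efforts": joint torques, N m; "position": TCP position; "tool_rot": TCP orientation; "force": force on the tool from outside, world axes, zero at the start; "moment": the same for the moment, N m; "grip_width": finger opening in m.
Only numpy, scipy, OpenCV 4.12 (cv2) and the standard library are available. Lean on these libraries where they do the work, as an engineer would, in place of code of your own. Each camera call takes 0.05 s, during which the arm holds its last target.

TASK

Open the small tile press: gently push its counterweighted arm up by the cross handle, past its balance point, so that it stays raised on its own. Then push the tile that lies on the press bed along between the rails until it is fully home against the back stop. Only push with the fingers: grasp nothing, do not lift or tip the tile, and leave the things around the press where they are.

Things in the scene. Friction and masses are not known exactly. Their poses are not given: they have to be found in the camera images.
- press: wooden tile press, fixed (mm). Origin at table height under the middle of the tile's home place; x along the bed towards the hinge, y across, z up. Base 355 long (x -170 to 185), 140 wide, bed top 20 above the table. On it two rails along x (x -150 to 35), 6 high, 62 apart inside, and a back stop 12 high, its face at x = 25. Two cheeks (x 85 to 135, outer y +-39, 115 high) carry the hinge.
- hinge (a point): middle of the arm's hinge axis (parallel to the press's y) between the cheeks: press x = 110, 95 mm above the table. From it the arm, a beam 20 wide and 18 thick, runs to the handle; a steel counterweight sits on a short crank behind. Under the beam, 110 before the hinge, hangs the stamp block, 46 x 56, 4 above the bed when lowered, barring the tile's way.
- press_arm (a joint): arm angle, rad. 0 = lowered, the line hinge to handle sloping 30 degrees up towards the free (-x) end of the bed. Grows as the handle is pushed up and over towards the hinge. Balances at about 0.75: below it sinks back to 0, beyond it the counterweight draws it on by itself, damped, within about 2 s, to its stop at 1.4, leaning 20 degrees past upright. Pushing at the handle takes under 4 N.
- handle (a point): centre of the round wooden cross handle at the arm's end, diameter 16 mm, length 124 along the press's y, 200 from the hinge axis; the beam meets it in its middle 20. It moves with the arm: lowered at press x = -63, 195 above the table; raised at about press x = 178, 283 above the table. Its underside and its side towards the free end of the bed are clear to push.
- tile: loose pale tile lying flat on the bed between the rails, 50 mm along the press's x, 58 along y, 8 thick, about 50 g; origin at the centre of its underside, 20 above the table. It starts 70 to 100 before its home place; home, its leading edge touches the back stop and its origin is over the press origin.
- cup: bystander: small terracotta cup, 65 mm across, 50 mm high, beside the press at its +y side; origin under its centre
- pale_cup: bystander: small pale unglazed cup, 68 mm across, 48 mm high, beside the press at its -y side; origin under its centre
- spare_tile: bystander: loose dark tile, 50 x 58 x 8 mm, on the table at the right; origin under its centre
Things that resemble listed ones, but are neither listed nor needed, are in the scene too. Leave any blue or red look-alike of the tile alone.

How it is judged:
On the way, in this order (a step that is already met when the one before it is completed fails the run):
1. the arm has gone over its balance point and stays raised, untouched (value of joint press_arm above 1.3 rad and contact force between each of the arm, the fingers and press_arm below 0.1 N), for 0.2 s.
2. the tile is home against the back stop (x of tile in the frame of press above -0.004 m), for 0.2 s.
At the end, for the whole second after the job is handed in: The arm rests raised on its own (joint above 1.3 rad, still), the tile lies flat and at rest on the bed with its leading edge within 4 mm of the back stop (value of joint press_arm above 1.3 rad and velocity of joint press_arm between -0.05 and 0.05 rad/s and x of tile in the frame of press between -0.004 and 0.004 m and z of tile in the frame of press below 0.023 m and angle between tile's own z axis and vertical below 0.05 rad and linear speed of tile below 0.01 m/s); the robot touches nothing.
It fails at once if the tile was lifted off the bed or tipped (z of tile in the frame of press above 0.028 m or angle between tile's own z axis and vertical above 0.2 rad).
It fails at once if the arm was gripped or struck hard (over 30 N) (contact force between the fingers and press_arm above 30 N).
It fails at once if the tile was squeezed or rammed (over 40 N) (contact force between the fingers and tile above 40 N).
It fails at once if a bystander was moved more than 15 mm (distance of any of cup, pale_cup, spare_tile from where it was at the start of the episode above 0.015 m).
It also fails if it takes over 61 s, if anything falls off the work surface, if the arm or the gripper's body presses on something with over 40 N, if the wrist force passes 120 N, or if a joint passes its speed limit or range.

## Working session

There is one attempt and no reset: what is moved stays moved. The work goes in short steps, Python scripts to look and compute and a shell command to move; the robot and the scene stay as the last step left them, time stands still between calls to the robot, and variables do not carry over. Pictures are saved under pics/ and viewed, and the job is handed in when it is done.

```bash
mkdir -p pics; python3 - <<'E'
from workcell import bot
import cv2
s=bot.observe(); print({k:(v if not hasattr(v,'round') else v) for k,v in s.items()})
for n in ["scene","side","wrist"]:
    p,d=bot.grab_frame(n); cv2.imwrite(f"pics/{n}0.png",p[:,:,::-1]); print(n,bot.get_calibration(n))
E
```

```text
{'clock': 0.0, 'qpos': array([ 1.12478251,  0.52201577, -0.03630362,  1.59996393,  0.02121381,
        1.02114697, -0.11275742]), 'qd': array([-0.00112333,  0.0002608 , -0.00132167,  0.00018771, -0.0011914 ,
        0.00047787,  0.00136926]), 'joint_efforts': array([ 5.07363748e-04, -9.27119064e+01,  1.97984509e+00, -3.69944322e+01,
        1.77132612e-02,  8.25872499e-03, -1.27956368e-04]), 'position': array([ 0.2292211 , -0.58109273,  0.23074071]), 'tool_rot': array([-3.14044880e+00,  1.06415360e-04,  3.75832289e-01]), 'force': array([0.09981258, 0.85549523, 0.03511005]), 'moment': array([-0.00541116,  0.008828  , -0.0049578 ]), 'grip_width': 0.08580605126154119}
scene {'vertical_fov': 50.06067991870719, 'cx': 315.5443013580871, 'cy': 234.01771363930862, 'origin': array([-0.03783067,  0.37371313,  1.03068756]), 'orientation': array([-2.42969012, -0.01391835, -2.25145525])}
side {'vertical_fov': 47.19492749729268, 'cx': 327.66098355872674, 'cy': 243.5723947423234, 'origin': array([ 0.57029111, -1.06087265,  0.7803748 ]), 'orientation': array([-2.15813000e+00,  6.25847315e-04,  4.15166494e-02])}
wrist {'vertical_fov': 69.85808421501083, 'cx': 319.8885249947054, 'cy': 241.42434458346898, 'origin': array([ 0.29140146, -0.55623807,  0.37410224]), 'orientation': array([ 2.87238865e+00,  1.99192268e-03, -1.19535476e+00])}
```

View pics/scene0.png

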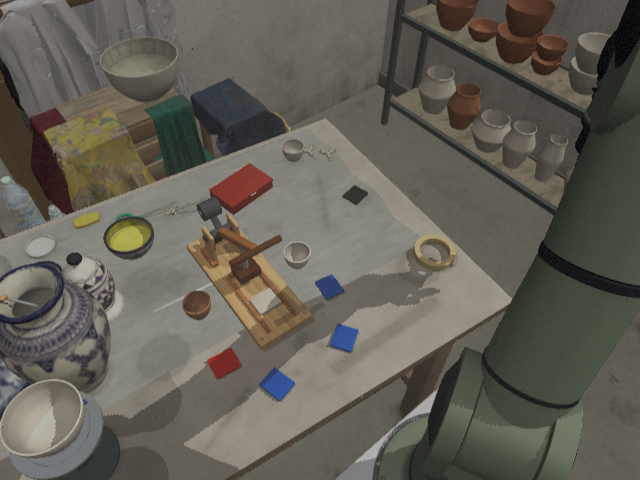

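View pics/side0.png

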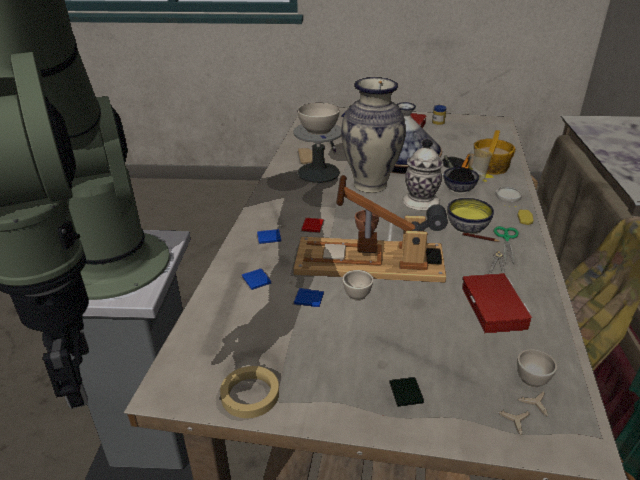

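View pics/wrist0.png

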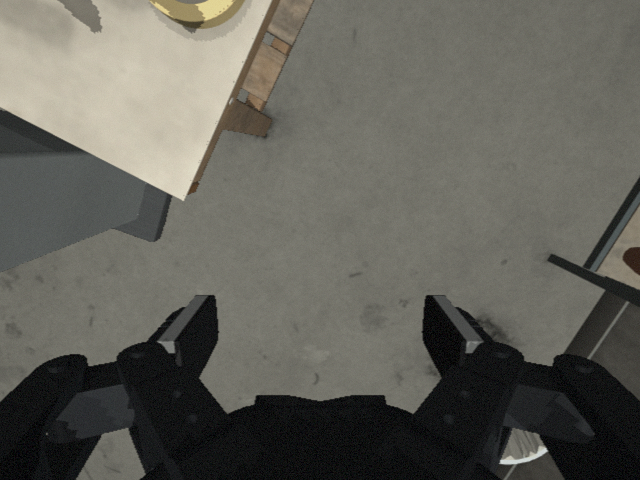

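```bash
cat > h.py <<'E'
from workcell import bot
import numpy as np, cv2
from scipy.spatial.transform import Rotation as R
def cal(n):
    c=bot.get_calibration(n); f=240/np.tan(np.radians(c["vertical_fov"])/2)
    return f,c["cx"],c["cy"],np.array(c["origin"]),R.from_euler("xyz",c["orientation"]).as_matrix()
def cloud(c,d):
    f,cx,cy,o,M=c; v,u=np.mgrid[:480,:640]
    P=np.stack([(u-cx)/f*d,(v-cy)/f*d,d],-1); return P@M.T+o
def ray(c,rc):
    f,cx,cy,o,M=c; return o,M@np.array([(rc[1]-cx)/f,(rc[0]-cy)/f,1.])
def onz(c,rc,z):
    o,r=ray(c,rc); return o+r*(z-o[2])/r[2]
def proj(c,P):
    f,cx,cy,o,M=c; q=(np.atleast_2d(P)-o)@M; return np.c_[q[:,0]/q[:,2]*f+cx,q[:,1]/q[:,2]*f+cy]
E
python3 - <<'E'
from h import *
Z=dict(press=0,hinge=.095,handle=.195,tile=.02,cup=0,pale_cup=0,spare_tile=0)
for n in ["scene","side"]:
    p,d=bot.grab_frame(n); c=cal(n); np.savez(f"{n}0.npz",p=p,d=d)
    for t in Z:
        for r in bot.tip_of(n,t)[:3]:
            print(n,t,round(r["score"],2),np.round(r["centre"],1),onz(c,r["centre"],Z[t]).round(4))
E
```

```text
scene press 0.89 [283.8 246.7] [0.6238 0.0356 0.    ]
scene hinge 0.84 [231.3 218.3] [0.7333 0.0338 0.095 ]
scene handle 0.71 [252.3 256.7] [0.5521 0.0385 0.195 ]
scene handle 0.66 [232.2 216.2] [0.6515 0.075  0.195 ]
scene handle 0.57 [304.3 263.1] [0.4393 0.1018 0.195 ]
scene tile 0.94 [284.4 330.5] [ 0.485  -0.1138  0.02  ]
scene tile 0.91 [384.9 275.6] [0.3618 0.1384 0.02  ]
scene tile 0.83 [365.3 223.3] [0.4665 0.1992 0.02  ]
scene cup 0.55 [311.3 196. ] [0.6322 0.172  0.    ]
scene pale_cup 0.57 [261.7 296. ] [ 0.6031 -0.1001  0.    ]
scene spare_tile 0.79 [197.5 356.2] [ 0.679  -0.3731  0.    ]
side hinge 0.93 [232.5 413. ] [0.7231 0.0221 0.095 ]
side handle 0.97 [187.3 341.8] [0.556  0.0495 0.195 ]
side handle 0.4 [294.4 354.8] [ 0.5856 -0.3352  0.195 ]
side tile 0.87 [298.2 310.3] [ 0.4936 -0.1352  0.02  ]
side tile 0.81 [280.6 255.3] [ 0.3647 -0.0777  0.02  ]
side tile 0.76 [228.4 312.5] [0.48 0.15 0.02]
side cup 0.86 [230.9 366.7] [0.6222 0.1752 0.    ]
side pale_cup 0.94 [296.9 356.2] [ 0.5939 -0.1021  0.    ]
side spare_tile 0.76 [391.2 408.6] [ 0.689  -0.3697  0.    ]
```

```bash
python3 - <<'E'
from h import *
for n in ["scene","side"]:
    z=np.load(f"{n}0.npz"); c=cal(n); X=cloud(c,z["d"]); p=z["p"]
    m=(X[...,2]>.0125)&(X[...,2]<.032)&(X[...,0]>.4)&(X[...,0]<.85)&(abs(X[...,1]-.03)<.2)&(z["d"]>0)
    m=m.astype(np.uint8); k,l,st,_=cv2.connectedComponentsWithStats(m); i=1+np.argmax(st[1:,4]); m=l==i
    pts=X[m]; (cx,cy),(w,h),a=cv2.minAreaRect((pts[:,:2]*1000).astype(np.float32)); print(n,m.sum(),(cx,cy),(w,h),a)
    bed=X[(X[...,2]>.015)&(X[...,2]<.024)&(l==i)]; print(np.median(bed[:,2]))
    tab=X[(abs(X[...,2])<.012)&(X[...,0]>.4)&(X[...,0]<.8)&(abs(X[...,1])<.3)];print("table",np.median(tab[:,2]))
    big=p.copy(); 
    x0,y0,w,h=(170,190,160,170) if n=="scene" else (280,160,180,130)
    cv2.imwrite(f"pics/{n}0c.png",cv2.resize(big[y0:y0+h,x0:x0+w,::-1],None,fx=4,fy=4,interpolation=cv2.INTER_CUBIC)[:600,:800])
    # local mapping candidates
E
```

```text
scene 5435 (626.547607421875, 35.641483306884766) (141.1887969970703, 359.3140869140625) 87.546630859375
0.020920985420376015
table 0.0017229307771300384
side 4135 (625.5308227539062, 33.69155502319336) (147.93621826171875, 355.7371826171875) 87.50080108642578
0.020317688958343183
table 0.0009107348180500408
```

```bash
ls pics
```

```text
scene0.png
scene0c.png
side0.png
side0c.png
wrist0.png
```

View pics/scene0c.png

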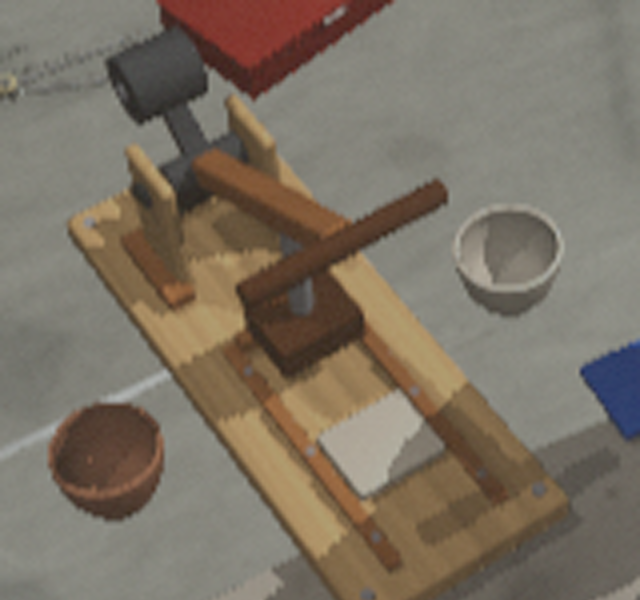

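View pics/side0c.png

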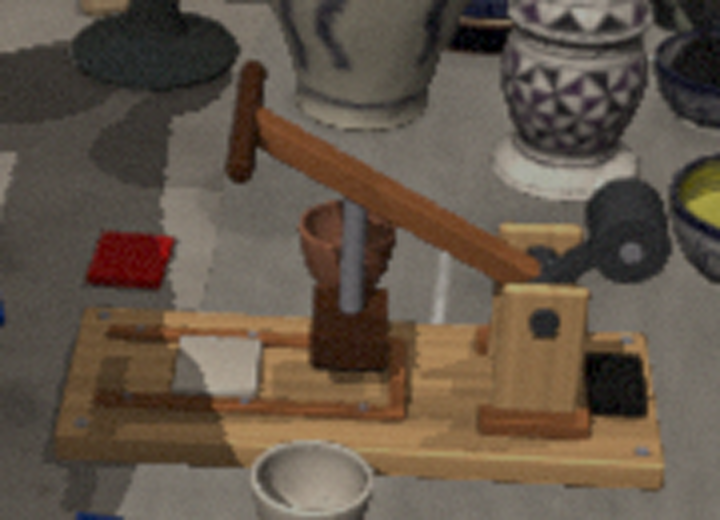

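```bash
cat >> h.py <<'E'
PO=np.array([.6185,.035]); PY=np.radians(-2.5)
def W(px,py,z):  # press mm -> world m
    c,s=np.cos(PY),np.sin(PY); return np.array([PO[0]+(c*px-s*py)/1000,PO[1]+(s*px+c*py)/1000,z/1000])
def Pp(w):
    c,s=np.cos(PY),np.sin(PY); a,b=(np.array(w)[:2]-PO)*1000; return np.array([c*a+s*b,-s*a+c*b,w[2]*1000])
def togo(target,alpha=None):
    s=bot.observe(); M=R.from_euler("xyz",s["tool_rot"]).as_matrix()
    d=M.T@(target-s["position"])*1000
    print("clock",round(s["clock"],2),"press",Pp(s["position"]).round(1),"rot",s["tool_rot"].round(3),"F",s["force"].round(2)); print("shift tool mm",d.round(1))
    if alpha is not None:
        # tool z=(sin a,0,-cos a) in press, tool x = press y
        a=np.radians(alpha); T=np.array([[0,np.cos(a),np.sin(a)],[1,0,0],[0,np.sin(a),-np.cos(a)]])
        T=R.from_euler("z",PY).as_matrix()@T
        print("rotvec",R.from_matrix(M.T@T).as_rotvec().round(3))
    return d
E
python3 - <<'E'
from h import *
# verify press pose: overlay model in both views
pts={}
edges=[]
def box(x0,x1,y0,y1,z): 
    q=[W(x0,y0,z),W(x1,y0,z),W(x1,y1,z),W(x0,y1,z)]; return np.array(q)
ims=[]
for n in ["scene","side"]:
    z=np.load(f"{n}0.npz"); p=cv2.resize(z["p"][:,:,::-1],None,fx=4,fy=4,interpolation=cv2.INTER_CUBIC); c=cal(n)
    for b in [box(-170,185,-70,70,20),box(-150,25,-31,31,26),box(85,135,-39,39,115)]:
        u=(proj(c,b)*4+2).astype(np.int32); cv2.polylines(p,[u.reshape(-1,1,2)],True,(0,255,0),1,cv2.LINE_AA)
    u=(proj(c,[W(-63,-62,195),W(-63,62,195)])*4+2).astype(int); cv2.line(p,tuple(map(int,u[0])),tuple(map(int,u[1])),(255,0,255),1,cv2.LINE_AA)
    x0,y0=(170,190) if n=="scene" else (280,160)
    ims.append(p[y0*4:y0*4+600,x0*4:x0*4+720])
    cv2.imwrite(f"pics/{n}_fit.png",ims[-1])
    # tile colour
    hsv=cv2.cvtColor(z["p"],cv2.COLOR_RGB2HSV); X=cloud(c,z["d"])
    Q=np.array([Pp(w) for w in X.reshape(-1,3)]).reshape(X.shape)
    m=(abs(Q[...,1])<29)&(Q[...,0]>-150)&(Q[...,0]<-30)&(hsv[...,1]<50)&(Q[...,2]<35)
    m=cv2.morphologyEx(m.astype(np.uint8),cv2.MORPH_OPEN,np.ones((3,3)))>0
    q=Q[m]; print(n,m.sum(),q.mean(0),np.percentile(q,[2,98],axis=0))
togo(W(-150,-35,220),0)
E
```

```text
scene 447 [-79.13007811   0.94963878  29.70010656] [[-102.64962578  -26.5140077    25.46726175]
 [ -55.10413536   27.45102772   33.38770568]]
side 257 [-78.64361624  -2.06575011  28.83665235] [[-102.06012517  -27.4507156    25.78754578]
 [ -55.94639536   24.76720367   31.66250471]]
clock 0.95 press [-361.9 -632.8  231.3] rot [ 3.142 -0.     0.376] F [-0.48 -0.08 -0.1 ]
shift tool mm [ 436.9 -459.7   11.3]
rotvec [ 0.    -0.    -1.151]
```

```bash
python3 -m inch '[{"rz":-0.14,"hand":1},{"rz":-0.14,"hand":1},{"rz":-0.14,"hand":1},{"rz":-0.14,"hand":1},{"rz":-0.14,"hand":1},{"rz":-0.14,"hand":1},{"rz":-0.14,"hand":1},{"rz":-0.14,"hand":1}]' 40
```

```text
schema error: expected keys dx, dy, dz, rx, ry, rz, hand
```

View pics/scene_fit.png

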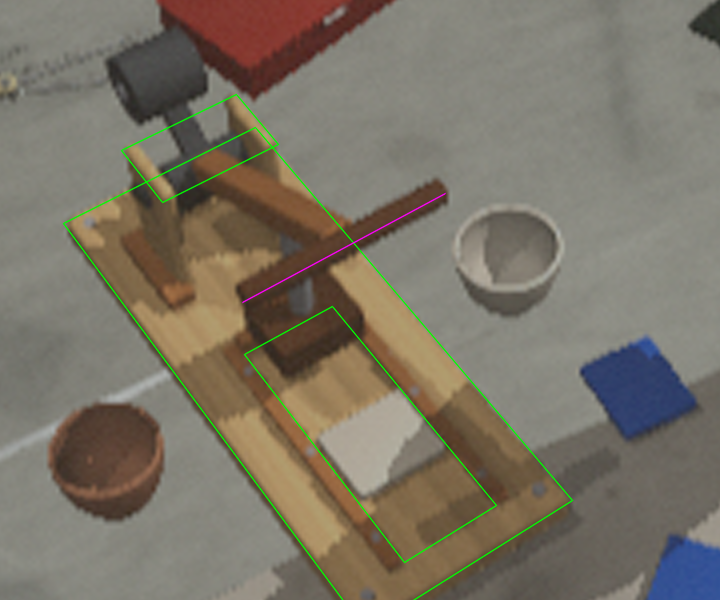

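View pics/side_fit.png

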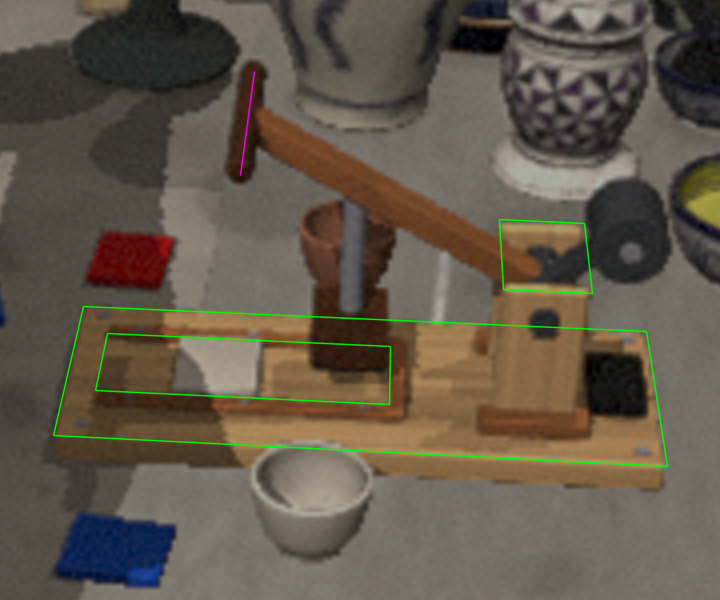

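The press model matches both views to within about 3 mm. The pale tile lies between the rails at scene (265,301), centred at press x≈-79, y≈0. The red and blue tiles lie on the table, so they are look-alikes. Each move row needs all seven keys.

```bash
python3 -m inch '[{"dx":0,"dy":0,"dz":-10,"rx":0,"ry":0,"rz":-0.14,"hand":1},{"dx":0,"dy":0,"dz":-10,"rx":0,"ry":0,"rz":-0.14,"hand":1},{"dx":0,"dy":0,"dz":-10,"rx":0,"ry":0,"rz":-0.14,"hand":1},{"dx":0,"dy":0,"dz":-10,"rx":0,"ry":0,"rz":-0.14,"hand":1},{"dx":0,"dy":0,"dz":-10,"rx":0,"ry":0,"rz":-0.14,"hand":1},{"dx":0,"dy":0,"dz":-10,"rx":0,"ry":0,"rz":-0.14,"hand":1},{"dx":0,"dy":0,"dz":-10,"rx":0,"ry":0,"rz":-0.14,"hand":1},{"dx":0,"dy":0,"dz":0,"rx":0,"ry":0,"rz":-0.14,"hand":1}]' 40; python3 -c "
from h import *
togo(W(-150,-35,260),0)"
```

```text
clock: 1.75
position: [0.2295, -0.5818, 0.3027]
tool_rot: [3.141, 0.002, 1.501]
force: [-0.2, -0.7, -0.2]
grip_width: -0.0001
clock 1.75 press [-361.7 -633.2  302.7] rot [3.141e+00 2.000e-03 1.501e+00] F [-0.25 -0.69 -0.21]
shift tool mm [603.5 196.2  41.8]
rotvec [ 0.001  0.002 -0.026]
```

```bash
python3 -m inch '[{"dx":38,"dy":20,"dz":0,"rx":0,"ry":0,"rz":-0.026,"hand":1},{"dx":38,"dy":20,"dz":0,"rx":0,"ry":0,"rz":0,"hand":1},{"dx":38,"dy":20,"dz":0,"rx":0,"ry":0,"rz":0,"hand":1},{"dx":38,"dy":20,"dz":0,"rx":0,"ry":0,"rz":0,"hand":1},{"dx":38,"dy":20,"dz":0,"rx":0,"ry":0,"rz":0,"hand":1},{"dx":38,"dy":20,"dz":0,"rx":0,"ry":0,"rz":0,"hand":1},{"dx":38,"dy":20,"dz":0,"rx":0,"ry":0,"rz":0,"hand":1},{"dx":38,"dy":20,"dz":0,"rx":0,"ry":0,"rz":0,"hand":1},{"dx":38,"dy":0,"dz":0,"rx":0,"ry":0,"rz":0,"hand":1},{"dx":38,"dy":0,"dz":0,"rx":0,"ry":0,"rz":0,"hand":1}]'; python3 -c "
from h import *
togo(W(-150,-35,300),40); print(bot.observe()['qpos'])"
```

```text
clock: 2.75
position: [0.409, -0.2086, 0.3013]
tool_rot: [3.141, -0.0, 1.522]
force: [0.8, 1.3, -0.2]
grip_width: 0.0002
clock 2.75 press [-198.7 -252.5  301.3] rot [ 3.141 -0.     1.522] F [ 0.82  1.3  -0.19]
shift tool mm [217.7  47.6   1.3]
rotvec [-0.698  0.002 -0.005]
[ 0.77632379  0.20455108 -0.50478103  1.9060196   0.11284937  1.05853442
  0.176507  ]
```

```bash
python3 -m inch '[{"dx":36,"dy":8,"dz":0,"rx":0,"ry":0,"rz":0,"hand":1},{"dx":36,"dy":8,"dz":0,"rx":0,"ry":0,"rz":0,"hand":1},{"dx":36,"dy":8,"dz":0,"rx":0,"ry":0,"rz":0,"hand":1},{"dx":36,"dy":8,"dz":0,"rx":0,"ry":0,"rz":0,"hand":1},{"dx":36,"dy":0,"dz":0,"rx":0,"ry":0,"rz":0,"hand":1},{"dx":36,"dy":0,"dz":0,"rx":-0.1,"ry":0,"rz":0,"hand":1},{"dx":0,"dy":0,"dz":0,"rx":-0.14,"ry":0,"rz":0,"hand":1},{"dx":0,"dy":0,"dz":0,"rx":-0.14,"ry":0,"rz":0,"hand":1},{"dx":0,"dy":0,"dz":0,"rx":-0.14,"ry":0,"rz":0,"hand":1},{"dx":0,"dy":0,"dz":0,"rx":-0.14,"ry":0,"rz":0,"hand":1}]'; python3 -c "
from h import *
togo(W(-150,-35,200),40);togo(W(-97,-35,138),40); print(bot.observe()['qpos'])"
```

```text
clock: 3.75
position: [0.4516, 0.0028, 0.3021]
tool_rot: [2.498, 0.004, 1.519]
force: [1.0, -2.5, 0.4]
grip_width: -0.0
clock 3.75 press [-165.4  -39.5  302.1] rot [2.498 0.004 1.519] F [ 0.98 -2.55  0.43]
shift tool mm [  5.  -49.1  90.9]
rotvec [-0.054  0.008 -0.004]
clock 3.75 press [-165.4  -39.5  302.1] rot [2.498 0.004 1.519] F [ 0.98 -2.55  0.43]
shift tool mm [  5.7 -43.9 172.3]
rotvec [-0.054  0.008 -0.004]
[ 0.59191049 -0.10705854 -0.78487367  2.39551772  0.41269323  0.21555063
 -0.6411156 ]
```

```bash
python3 -m inch '[{"dx":1,"dy":-7,"dz":28,"rx":0,"ry":0,"rz":0,"hand":1},{"dx":1,"dy":-7,"dz":28,"rx":0,"ry":0,"rz":0,"hand":1},{"dx":1,"dy":-7,"dz":28,"rx":0,"ry":0,"rz":0,"hand":1},{"dx":1,"dy":-7,"dz":28,"rx":0,"ry":0,"rz":0,"hand":1},{"dx":1,"dy":-7,"dz":28,"rx":0,"ry":0,"rz":0,"hand":1},{"dx":1,"dy":-7,"dz":28,"rx":0,"ry":0,"rz":0,"hand":1}]'; python3 - <<'E'
from h import *
togo(W(-66,-35,164),37); print(bot.observe()['qpos'])
for n in ["scene","side"]:
    p,d=bot.grab_frame(n); cv2.imwrite(f"pics/{n}1.png",p[:,:,::-1])
a=cv2.imread("pics/side1.png")[110:310,230:490]; cv2.imwrite("pics/side1c.png",cv2.resize(a,None,fx=3,fy=3))
E
```

```text
clock: 4.35
position: [0.4785, -0.0101, 0.2063]
tool_rot: [2.544, 0.041, 1.504]
force: [-0.7, -1.6, -2.4]
grip_width: -0.0001
clock 4.35 press [-137.9  -51.2  206.3] rot [2.544 0.041 1.504] F [-0.73 -1.62 -2.44]
shift tool mm [19.5 35.7 74.5]
rotvec [-0.049  0.046  0.005]
[ 0.75010693  0.30033743 -1.12886533  2.43109908  1.61277584  0.49556404
 -1.80121962]
```

View pics/side1c.png

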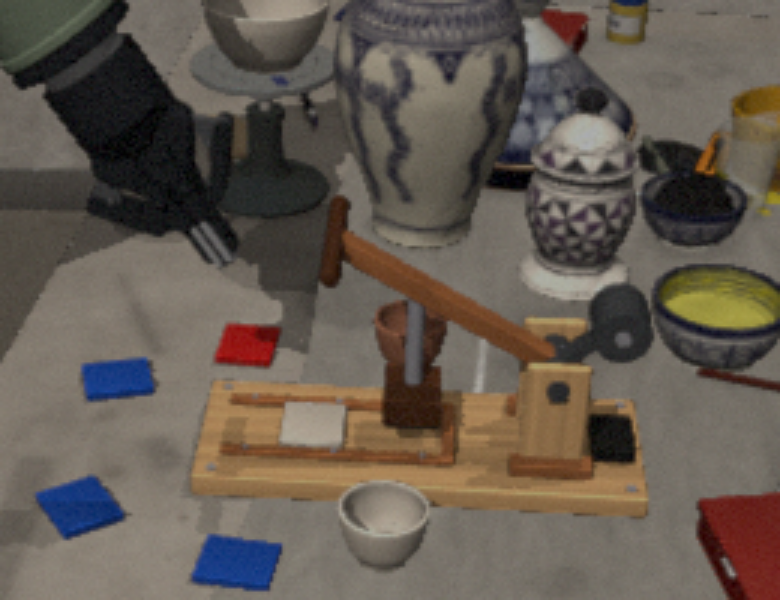

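The arm is at its joint-4 limit because this tilt puts the wrist too close to the base. I'll back out the way I came and use a smaller tilt of about 20°, which still pushes well.

```bash
python3 -m inch '[{"dx":0,"dy":0,"dz":-25,"rx":0.03,"ry":0,"rz":0,"hand":1},{"dx":0,"dy":0,"dz":-25,"rx":0.08,"ry":0,"rz":0,"hand":1},{"dx":0,"dy":5,"dz":-25,"rx":0.08,"ry":0,"rz":0,"hand":1},{"dx":0,"dy":10,"dz":-20,"rx":0.08,"ry":0,"rz":0,"hand":1}]'; python3 - <<'E'
from h import *
togo(W(-150,-35,260),18); print(bot.observe()['qpos'])
E
```

```text
clock: 4.85
position: [0.4571, -0.0187, 0.2565]
tool_rot: [2.69, 0.071, 1.483]
force: [0.6, -1.3, 0.0]
grip_width: -0.0
clock 4.85 press [-158.9  -60.7  256.5] rot [2.69  0.071 1.483] F [ 0.63 -1.29  0.04]
shift tool mm [25.7  9.3 -1.5]
rotvec [ 0.135  0.082 -0.015]
[ 0.94747081  0.14090108 -1.23896267  2.29088984  0.75878045  0.51127674
 -0.95062064]
```

```bash
python3 -m inch '[{"dx":8,"dy":5,"dz":-15,"rx":0.1,"ry":0.04,"rz":0,"hand":1},{"dx":8,"dy":5,"dz":-15,"rx":0.1,"ry":0.04,"rz":0,"hand":1},{"dx":8,"dy":5,"dz":-15,"rx":0.1,"ry":0,"rz":0,"hand":1},{"dx":0,"dy":10,"dz":0,"rx":0.1,"ry":0,"rz":0,"hand":1},{"dx":0,"dy":0,"dz":0,"rx":0,"ry":0,"rz":0,"hand":1}]'; python3 - <<'E'
from h import *
togo(W(-120,-35,300),18); print(bot.observe()['qpos'])
E
```

```text
clock: 5.35
position: [0.4707, 0.0049, 0.3015]
tool_rot: [3.079, -0.001, 1.505]
force: [-1.5, 0.2, -0.0]
grip_width: -0.0005
clock 5.35 press [-146.3  -36.5  301.5] rot [ 3.079e+00 -1.000e-03  1.505e+00] F [-1.55  0.25 -0.01]
shift tool mm [ 2.1 26.1  3.2]
rotvec [-0.251  0.003 -0.022]
[ 0.86984798  0.3764252  -1.2741158   1.9049556   0.4349263   1.10039992
 -0.63410105]
```

```bash
python3 -m inch '[{"dx":0,"dy":18,"dz":0,"rx":-0.08,"ry":0,"rz":0,"hand":1},{"dx":0,"dy":18,"dz":0,"rx":-0.08,"ry":0,"rz":0,"hand":1},{"dx":0,"dy":0,"dz":20,"rx":-0.08,"ry":0,"rz":0,"hand":1},{"dx":0,"dy":-5,"dz":30,"rx":0,"ry":0,"rz":0,"hand":1},{"dx":0,"dy":-5,"dz":30,"rx":0,"ry":0,"rz":0,"hand":1},{"dx":0,"dy":0,"dz":0,"rx":0,"ry":0,"rz":0,"hand":1}]'; python3 - <<'E'
from h import *
togo(W(-109,-35,151),18); print(bot.observe()['qpos'])
E
```

```text
clock: 5.95
position: [0.5155, 0.0005, 0.2232]
tool_rot: [2.839, 0.003, 1.507]
force: [-0.6, -0.7, 0.5]
grip_width: 0.0002
clock 5.95 press [-101.4  -38.9  223.2] rot [2.839 0.003 1.507] F [-0.57 -0.75  0.51]
shift tool mm [  4.  -28.8  66.6]
rotvec [-0.012  0.009 -0.019]
[ 0.73678877  0.40037807 -1.1071077   2.10027871  0.76370984  0.69764209
 -0.90923838]
```

Going well (q4 = 2.10). Continuing to the standoff point.

```bash
python3 -m inch '[{"dx":1,"dy":-9,"dz":22,"rx":0,"ry":0,"rz":0,"hand":1},{"dx":1,"dy":-9,"dz":22,"rx":0,"ry":0,"rz":0,"hand":1},{"dx":1,"dy":-9,"dz":22,"rx":0,"ry":0,"rz":0,"hand":1},{"dx":0,"dy":0,"dz":0,"rx":0,"ry":0,"rz":0,"hand":1}]'; python3 - <<'E'
from h import *
togo(W(-76,-35,163),18); print(bot.observe()['qpos'])
p,d=bot.grab_frame("side"); cv2.imwrite("pics/side2c.png",cv2.resize(p[110:310,230:490,::-1],None,fx=3,fy=3))
E
```

```text
clock: 6.35
position: [0.5102, 0.0038, 0.1535]
tool_rot: [2.839, 0.003, 1.506]
force: [0.1, -0.7, 1.0]
grip_width: 0.0003
clock 6.35 press [-106.9  -35.9  153.5] rot [2.839 0.003 1.506] F [ 0.12 -0.75  0.99]
shift tool mm [ 1.5 32.3  0.1]
rotvec [-0.011  0.009 -0.019]
[ 0.58147968  0.48553759 -0.94727935  2.18557735  1.00532864  0.58203652
 -1.15621057]
```

View pics/side2c.png

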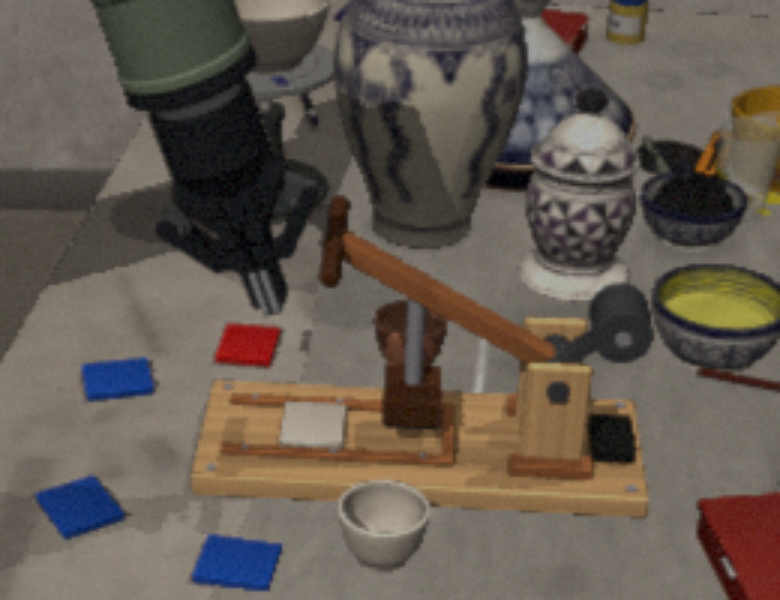

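```bash
python3 -m inch '[{"dx":0,"dy":8,"dz":0,"rx":0,"ry":0,"rz":0,"hand":1},{"dx":0,"dy":8,"dz":0,"rx":0,"ry":0,"rz":0,"hand":1},{"dx":0,"dy":8,"dz":0,"rx":0,"ry":0,"rz":0,"hand":1},{"dx":0,"dy":4,"dz":0,"rx":0,"ry":0,"rz":0,"hand":1},{"dx":0,"dy":4,"dz":0,"rx":0,"ry":0,"rz":0,"hand":1}]'; python3 - <<'E'
from h import *
togo(W(-76,-35,163),18); 
p,d=bot.grab_frame("side"); cv2.imwrite("pics/side3c.png",cv2.resize(p[160:220,290:370,::-1],None,fx=8,fy=8,interpolation=cv2.INTER_CUBIC))
E
```

```text
clock: 6.9
position: [0.5414, 0.0016, 0.1627]
tool_rot: [2.839, 0.003, 1.505]
force: [-4.1, 0.6, 1.5]
grip_width: 0.0002
clock 6.9 press [-75.6 -36.7 162.7] rot [2.839 0.003 1.505] F [-4.15  0.61  1.48]
shift tool mm [ 1.7 -0.4 -0.4]
rotvec [-0.012  0.009 -0.02 ]
```

View pics/side3c.png

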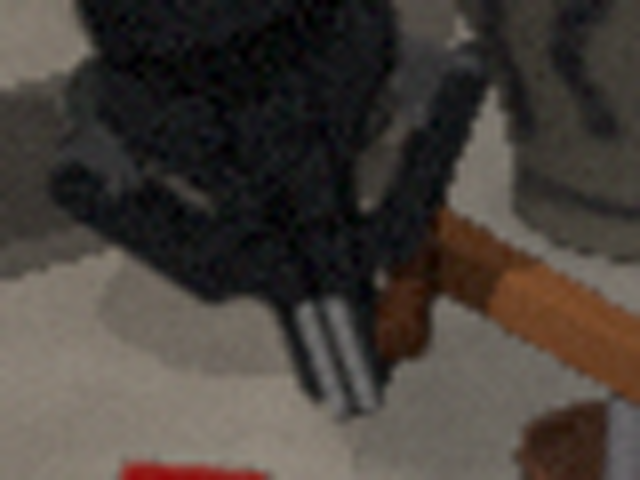

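```bash
python3 - <<'E'
import numpy as np
a=np.radians(17.3); ph=np.radians(30)+np.arange(0,1.06,.05)
H=np.c_[110-200*np.cos(ph),95+200*np.sin(ph)]
d=np.diff(H,axis=0); print(np.c_[d@[np.cos(a),np.sin(a)],d@[np.sin(a),-np.cos(a)]].round(1))
E
```

```text
[[ 7.5 -6.6]
 [ 7.8 -6.2]
 [ 8.1 -5.8]
 [ 8.4 -5.4]
 [ 8.7 -5. ]
 [ 8.9 -4.5]
 [ 9.1 -4.1]
 [ 9.3 -3.6]
 [ 9.5 -3.1]
 [ 9.6 -2.7]
 [ 9.8 -2.2]
 [ 9.9 -1.7]
 [ 9.9 -1.2]
 [10.  -0.7]
 [10.  -0.2]
 [10.   0.3]
 [10.   0.8]
 [ 9.9  1.3]
 [ 9.8  1.8]
 [ 9.7  2.3]
 [ 9.6  2.8]]
```

```bash
python3 -m inch '[{"dx":0,"dy":7.5,"dz":-7,"rx":0,"ry":0,"rz":0,"hand":1},{"dx":0,"dy":7.8,"dz":-6.6,"rx":0,"ry":0,"rz":0,"hand":1},{"dx":0,"dy":8.1,"dz":-6.2,"rx":0,"ry":0,"rz":0,"hand":1},{"dx":0,"dy":8.4,"dz":-5.8,"rx":0,"ry":0,"rz":0,"hand":1},{"dx":0,"dy":8.7,"dz":-5.2,"rx":0,"ry":0,"rz":0,"hand":1},{"dx":0,"dy":8.9,"dz":-4.8,"rx":0,"ry":0,"rz":0,"hand":1}]'; python3 - <<'E'
from h import *
togo(W(-76,-35,163),18); print(bot.observe()['qpos'])
p,d=bot.grab_frame("side"); cv2.imwrite("pics/side4c.png",cv2.resize(p[110:310,230:490,::-1],None,fx=3,fy=3))
E
```

```text
clock: 7.55
position: [0.5782, -0.0005, 0.2118]
tool_rot: [2.839, 0.003, 1.506]
force: [-0.3, 0.1, -0.5]
grip_width: -0.0001
clock 7.55 press [-38.7 -37.2 211.8] rot [2.839 0.003 1.506] F [-0.27  0.14 -0.54]
shift tool mm [  1.6 -50.2  35.5]
rotvec [-0.011  0.009 -0.02 ]
[ 0.63927045  0.51592695 -1.03238728  1.97061966  0.83801014  0.75671606
 -0.92094741]
```

View pics/side4c.png

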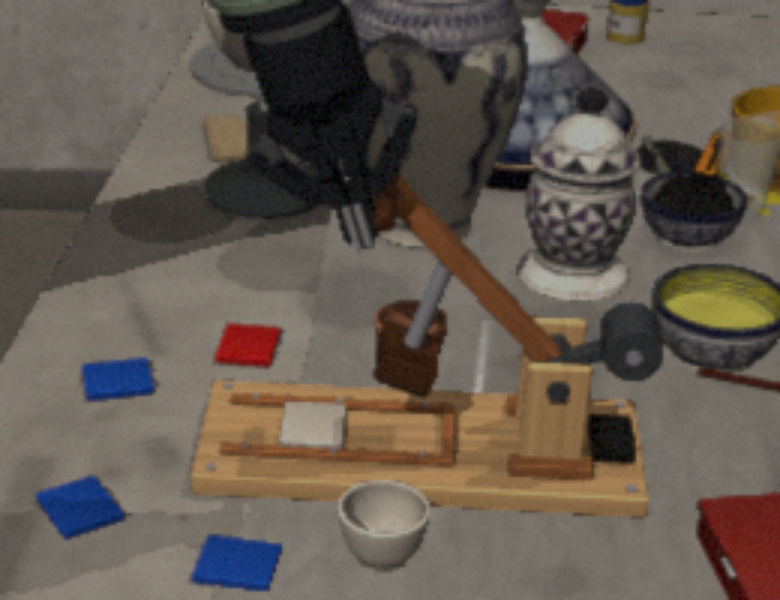

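The arm is rising with the finger and the forces are low. Continuing.

```bash
python3 -m inch '[{"dx":0,"dy":9.1,"dz":-4.5,"rx":0,"ry":0,"rz":0,"hand":1},{"dx":0,"dy":9.3,"dz":-4,"rx":0,"ry":0,"rz":0,"hand":1},{"dx":0,"dy":9.5,"dz":-3.5,"rx":0,"ry":0,"rz":0,"hand":1},{"dx":0,"dy":9.6,"dz":-3,"rx":0,"ry":0,"rz":0,"hand":1},{"dx":0,"dy":9.8,"dz":-2.5,"rx":0,"ry":0,"rz":0,"hand":1},{"dx":0,"dy":9.9,"dz":-2,"rx":0,"ry":0,"rz":0,"hand":1},{"dx":0,"dy":9.9,"dz":-1.2,"rx":0,"ry":0,"rz":0,"hand":1},{"dx":0,"dy":10,"dz":-0.7,"rx":0,"ry":0,"rz":0,"hand":1}]'; python3 - <<'E'
from h import *
togo(W(-76,-35,163),18); print(bot.observe()['qpos'])
p,d=bot.grab_frame("side"); cv2.imwrite("pics/side5c.png",cv2.resize(p[110:310,230:490,::-1],None,fx=3,fy=3))
E
```

```text
clock: 8.4
position: [0.6455, -0.0048, 0.255]
tool_rot: [2.839, 0.003, 1.506]
force: [-0.7, 0.9, 0.0]
grip_width: 0.0002
clock 8.4 press [ 28.7 -38.6 255. ] rot [2.839 0.003 1.506] F [-0.7   0.92  0.05]
shift tool mm [   1.6 -127.4   56.5]
rotvec [-0.011  0.009 -0.02 ]
[ 0.61227434  0.57504521 -1.04375784  1.75979308  0.78693734  0.90627344
 -0.79799422]
```

View pics/side5c.png

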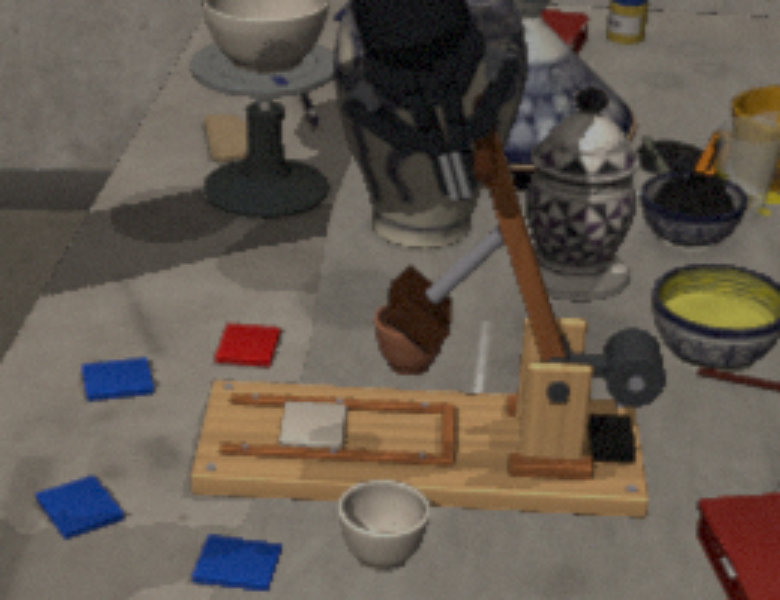

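```bash
python3 -m inch '[{"dx":0,"dy":10,"dz":-0.2,"rx":0,"ry":0,"rz":0,"hand":1},{"dx":0,"dy":10,"dz":0.3,"rx":0,"ry":0,"rz":0,"hand":1},{"dx":0,"dy":10,"dz":0.5,"rx":0,"ry":0,"rz":0,"hand":1},{"dx":0,"dy":10,"dz":0.5,"rx":0,"ry":0,"rz":0,"hand":1},{"dx":0,"dy":10,"dz":0.5,"rx":0,"ry":0,"rz":0,"hand":1},{"dx":0,"dy":0,"dz":0,"rx":0,"ry":0,"rz":0,"hand":1},{"dx":0,"dy":0,"dz":0,"rx":0,"ry":0,"rz":0,"hand":1},{"dx":0,"dy":0,"dz":0,"rx":0,"ry":0,"rz":0,"hand":1},{"dx":0,"dy":0,"dz":0,"rx":0,"ry":0,"rz":0,"hand":1},{"dx":0,"dy":0,"dz":0,"rx":0,"ry":0,"rz":0,"hand":1}]'; python3 - <<'E'
from h import *
togo(W(-76,-35,163),18); print(bot.observe()['qpos'])
p,d=bot.grab_frame("side"); cv2.imwrite("pics/side6c.png",cv2.resize(p[110:310,230:490,::-1],None,fx=3,fy=3))
E
```

```text
clock: 9.45
position: [0.6926, -0.0079, 0.2681]
tool_rot: [2.839, 0.003, 1.506]
force: [0.0, 0.8, 0.7]
grip_width: 0.0002
clock 9.45 press [ 75.9 -39.6 268.1] rot [2.839 0.003 1.506] F [0.05 0.76 0.74]
shift tool mm [   1.7 -176.4   55. ]
rotvec [-0.011  0.009 -0.019]
[ 0.56518474  0.63468686 -1.02502483  1.62273895  0.79152645  0.98260174
 -0.7459174 ]
```

View pics/side6c.png

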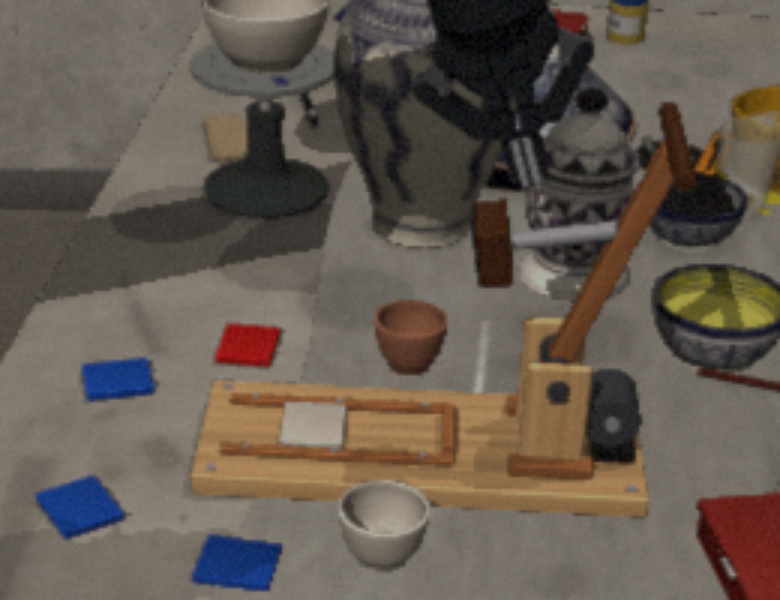

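```bash
python3 -m inch '[{"dx":0,"dy":-5,"dz":-20,"rx":0,"ry":0,"rz":0,"hand":1},{"dx":0,"dy":-20,"dz":-10,"rx":0,"ry":0,"rz":0,"hand":1},{"dx":0,"dy":-30,"dz":-10,"rx":0,"ry":0,"rz":0,"hand":1},{"dx":0,"dy":-40,"dz":10,"rx":0,"ry":0,"rz":0,"hand":1},{"dx":0,"dy":-40,"dz":10,"rx":0,"ry":0,"rz":0,"hand":1},{"dx":0,"dy":-40,"dz":10,"rx":0,"ry":0,"rz":0,"hand":1},{"dx":10,"dy":-30,"dz":0,"rx":0.05,"ry":0,"rz":0,"hand":1},{"dx":10,"dy":-20,"dz":0,"rx":0.08,"ry":0,"rz":0,"hand":1},{"dx":10,"dy":0,"dz":0,"rx":0.1,"ry":0,"rz":0,"hand":1},{"dx":10,"dy":0,"dz":0,"rx":0,"ry":0,"rz":0,"hand":1}]'; python3 - <<'E'
from h import *
togo(W(-145,0,100),4); print(bot.observe()['qpos'])
for n in ["scene","side"]:
    p,d=bot.grab_frame(n); np.savez(f"{n}7.npz",p=p,d=d)
    x0,y0=(150,170) if n=="scene" else (280,130)
    cv2.imwrite(f"pics/{n}7c.png",cv2.resize(p[y0:y0+180,x0:x0+190,::-1],None,fx=3,fy=3))
    c=cal(n); hsv=cv2.cvtColor(p,cv2.COLOR_RGB2HSV); X=cloud(c,d)
    Q=np.array([Pp(w) for w in X.reshape(-1,3)]).reshape(X.shape)
    m=(abs(Q[...,1])<29)&(Q[...,0]>-150)&(Q[...,0]<0)&(hsv[...,1]<50)&(Q[...,2]<35)
    m=cv2.morphologyEx(m.astype(np.uint8),cv2.MORPH_OPEN,np.ones((3,3)))>0
    q=Q[m]; print(n,m.sum(),q.mean(0),np.percentile(q,[2,98],axis=0))
E
```

```text
clock: 10.5
position: [0.4789, 0.0464, 0.2114]
tool_rot: [3.072, 0.001, 1.504]
force: [0.4, 0.5, 0.1]
grip_width: 0.0
clock 10.5 press [-140.     5.3  211.4] rot [3.072e+00 1.000e-03 1.504e+00] F [0.42 0.48 0.11]
shift tool mm [ -5.3 -12.7 110.8]
rotvec [ 0.     0.003 -0.023]
[ 0.63501965  0.49492203 -1.13865841  2.00541331  0.6087025   0.94247243
 -0.87791826]
scene 444 [-78.91860741   1.0789143   29.63915612] [[-102.88720286  -26.51276839   25.63975577]
 [ -54.42173076   27.76149018   33.63914362]]
side 268 [-80.89952536  -2.17062288   2.56687316] [[-125.96705871  -27.0910529  -747.41322727]
 [ -55.72176043   26.48825375   32.15988816]]
```

View pics/side7c.png

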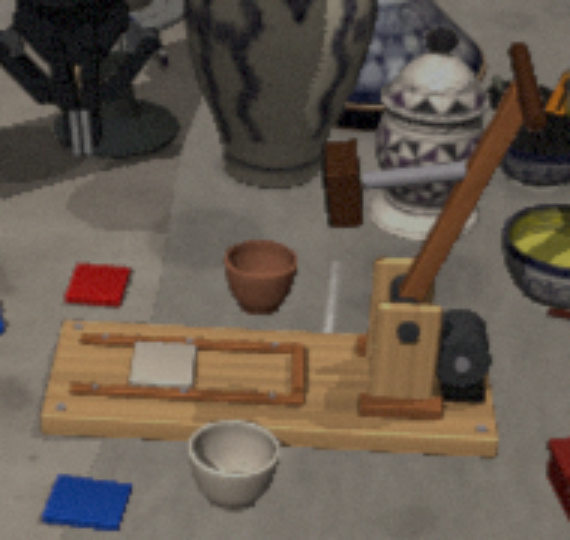

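View pics/scene7c.png

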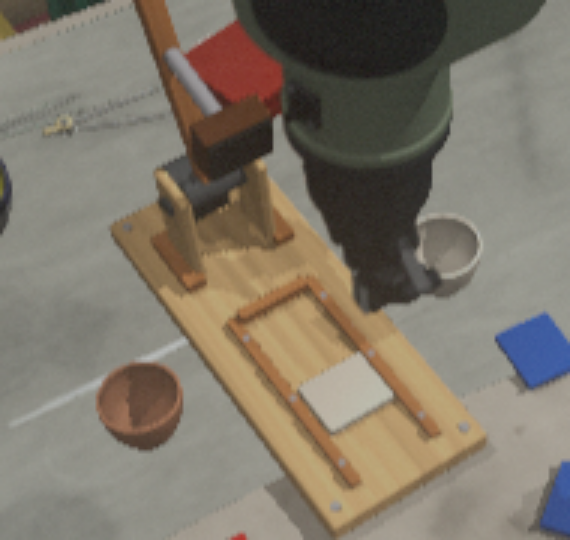

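```bash
python3 -m inch '[{"dx":-2,"dy":-5,"dz":30,"rx":0,"ry":0,"rz":-0.02,"hand":1},{"dx":-2,"dy":-5,"dz":30,"rx":0,"ry":0,"rz":0,"hand":1},{"dx":-2,"dy":-4,"dz":30,"rx":0,"ry":0,"rz":0,"hand":1},{"dx":0,"dy":-2,"dz":30,"rx":0,"ry":0,"rz":0,"hand":1},{"dx":0,"dy":0,"dz":30,"rx":0,"ry":0,"rz":0,"hand":1},{"dx":0,"dy":0,"dz":20,"rx":0,"ry":0,"rz":0,"hand":1},{"dx":0,"dy":0,"dz":0,"rx":0,"ry":0,"rz":0,"hand":1}]'; python3 - <<'E'
from h import *
togo(W(-147,0,24),4); print(bot.observe()['qpos'])
p,d=bot.grab_frame("side"); cv2.imwrite("pics/side8c.png",cv2.resize(p[190:310,270:450,::-1],None,fx=4,fy=4,interpolation=cv2.INTER_CUBIC))
E
```

```text
clock: 11.3
position: [0.4724, 0.0395, 0.0392]
tool_rot: [3.071, 0.004, 1.527]
force: [-0.7, -0.2, 0.3]
grip_width: -0.0
clock 11.3 press [-146.1   -1.9   39.2] rot [3.071 0.004 1.527] F [-0.71 -0.21  0.26]
shift tool mm [ 2.  -1.9 15.1]
rotvec [ 0.001  0.004 -0.   ]
[ 0.40481884  0.73407485 -0.83814959  2.14975501  1.03213551  0.65043011
 -1.21659383]
```

View pics/side8c.png

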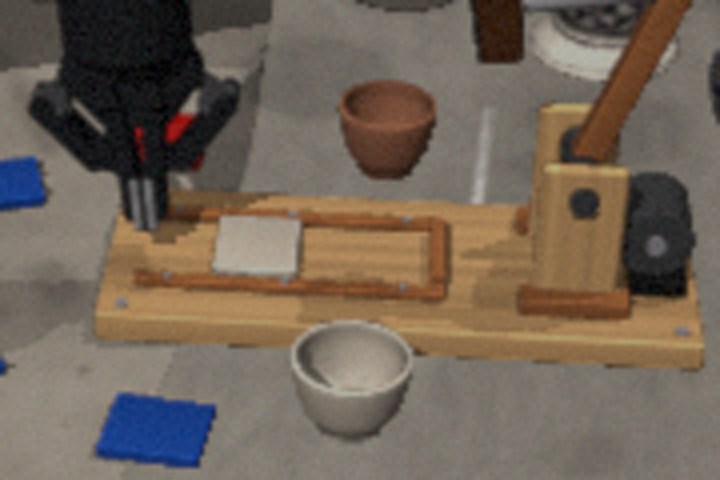

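```bash
python3 -m inch '[{"dx":2,"dy":0,"dz":8,"rx":0,"ry":0,"rz":0,"hand":1},{"dx":0,"dy":0,"dz":5,"rx":0,"ry":0,"rz":0,"hand":1},{"dx":0,"dy":0,"dz":2.5,"rx":0,"ry":0,"rz":0,"hand":1},{"dx":0,"dy":0,"dz":0,"rx":0,"ry":0,"rz":0,"hand":1}]'; python3 - <<'E'
from h import *
togo(W(-25-14.5,0,24),4)
E
```

```text
clock: 11.75
position: [0.4751, 0.0415, 0.0252]
tool_rot: [3.069, 0.004, 1.526]
force: [0.3, -0.3, 0.0]
grip_width: 0.0001
clock 11.75 press [-143.5    0.2   25.2] rot [3.069 0.004 1.526] F [ 0.3  -0.29  0.01]
shift tool mm [-1.000e-01  1.037e+02  8.800e+00]
rotvec [ 0.003  0.004 -0.001]
```

```bash
python3 -m inch '[{"dx":0,"dy":8,"dz":2,"rx":0,"ry":0,"rz":0,"hand":1},{"dx":0,"dy":8,"dz":0.6,"rx":0,"ry":0,"rz":0,"hand":1},{"dx":0,"dy":6,"dz":0.4,"rx":0,"ry":0,"rz":0,"hand":1},{"dx":0,"dy":5,"dz":0.4,"rx":0,"ry":0,"rz":0,"hand":1},{"dx":0,"dy":5,"dz":0.4,"rx":0,"ry":0,"rz":0,"hand":1},{"dx":0,"dy":5,"dz":0.4,"rx":0,"ry":0,"rz":0,"hand":1},{"dx":0,"dy":5,"dz":0.4,"rx":0,"ry":0,"rz":0,"hand":1},{"dx":0,"dy":5,"dz":0.4,"rx":0,"ry":0,"rz":0,"hand":1},{"dx":0,"dy":0,"dz":0,"rx":0,"ry":0,"rz":0,"hand":1}]'; python3 - <<'E'
from h import *
togo(W(-25-14.5,0,24),4)
p,d=bot.grab_frame("side"); cv2.imwrite("pics/side9c.png",cv2.resize(p[170:290,280:440,::-1],None,fx=5,fy=5,interpolation=cv2.INTER_CUBIC))
E
```

```text
clock: 12.65
position: [0.5229, 0.0394, 0.0236]
tool_rot: [3.069, 0.004, 1.525]
force: [-0.7, 1.0, 0.6]
grip_width: 0.0
clock 12.65 press [-95.7   0.2  23.6] rot [3.069 0.004 1.525] F [-0.7   0.98  0.6 ]
shift tool mm [-0.1 56.1  3.7]
rotvec [ 0.003  0.004 -0.001]
```

View pics/side9c.png

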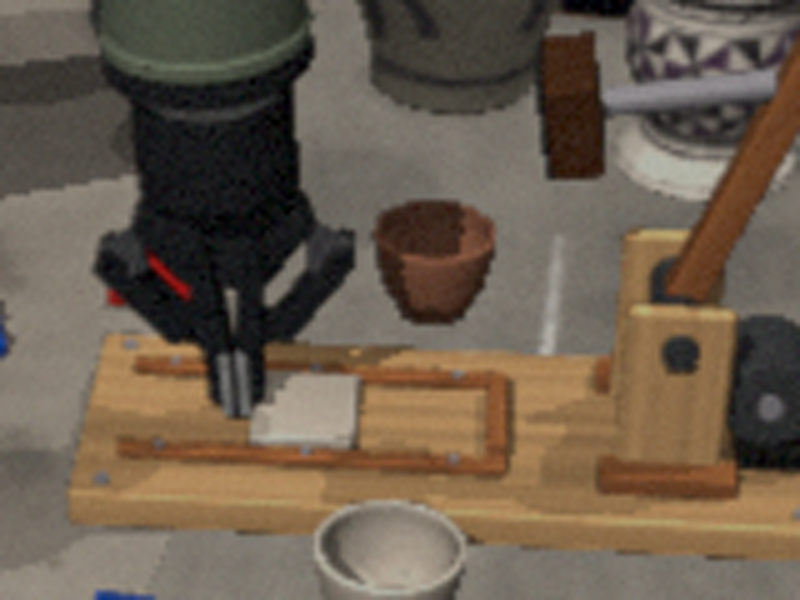

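```bash
python3 -m inch '[{"dx":0,"dy":5,"dz":0.4,"rx":0,"ry":0,"rz":0,"hand":1},{"dx":0,"dy":5,"dz":0.4,"rx":0,"ry":0,"rz":0,"hand":1},{"dx":0,"dy":5,"dz":0.4,"rx":0,"ry":0,"rz":0,"hand":1},{"dx":0,"dy":5,"dz":0.4,"rx":0,"ry":0,"rz":0,"hand":1},{"dx":0,"dy":5,"dz":0.4,"rx":0,"ry":0,"rz":0,"hand":1},{"dx":0,"dy":5,"dz":0.4,"rx":0,"ry":0,"rz":0,"hand":1},{"dx":0,"dy":5,"dz":0.4,"rx":0,"ry":0,"rz":0,"hand":1},{"dx":0,"dy":5,"dz":0.4,"rx":0,"ry":0,"rz":0,"hand":1},{"dx":0,"dy":5,"dz":0.4,"rx":0,"ry":0,"rz":0,"hand":1},{"dx":0,"dy":0,"dz":0,"rx":0,"ry":0,"rz":0,"hand":1}]'; python3 - <<'E'
from h import *
togo(W(-25-14.5,0,24),4)
p,d=bot.grab_frame("side"); cv2.imwrite("pics/side10c.png",cv2.resize(p[170:290,280:440,::-1],None,fx=5,fy=5,interpolation=cv2.INTER_CUBIC))
E
```

```text
clock: 13.7
position: [0.568, 0.0374, 0.0233]
tool_rot: [3.069, 0.004, 1.525]
force: [-0.7, 0.4, 0.0]
grip_width: -0.0003
clock 13.7 press [-50.5   0.2  23.3] rot [3.069 0.004 1.525] F [-0.72  0.37  0.  ]
shift tool mm [-0.1 11.1  0.1]
rotvec [ 0.003  0.004 -0.001]
```

View pics/side10c.png

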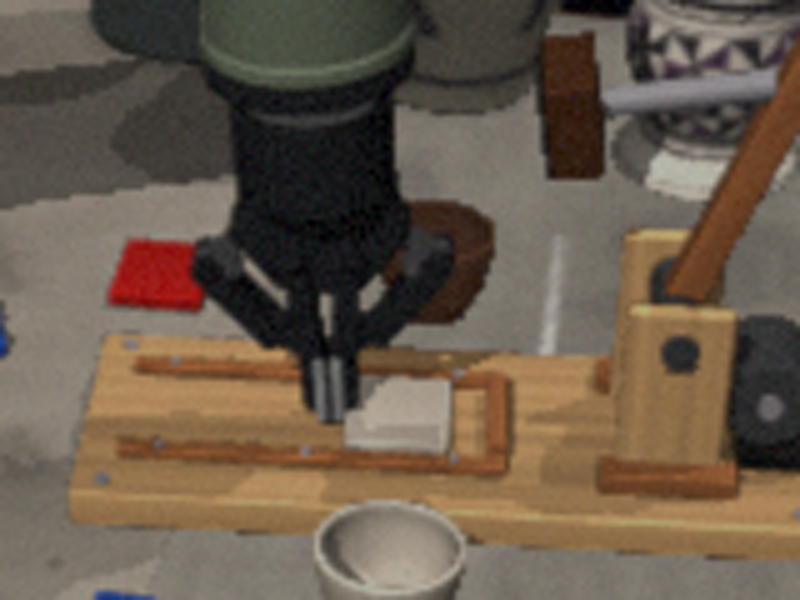

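```bash
python3 -m inch '[{"dx":0,"dy":4,"dz":0.3,"rx":0,"ry":0,"rz":0,"hand":1},{"dx":0,"dy":4,"dz":0.3,"rx":0,"ry":0,"rz":0,"hand":1},{"dx":0,"dy":2,"dz":0.15,"rx":0,"ry":0,"rz":0,"hand":1},{"dx":0,"dy":0,"dz":0,"rx":0,"ry":0,"rz":0,"hand":1}]';python3 -m inch '[{"dx":0,"dy":2,"dz":0.15,"rx":0,"ry":0,"rz":0,"hand":1},{"dx":0,"dy":0,"dz":0,"rx":0,"ry":0,"rz":0,"hand":1}]'; python3 - <<'E'
from h import *
togo(W(-25-14.5,0,24),4)
p,d=bot.grab_frame("side"); cv2.imwrite("pics/side11c.png",cv2.resize(p[230:280,330:400,::-1],None,fx=10,fy=10,interpolation=cv2.INTER_CUBIC))
E
```

```text
clock: 14.15
position: [0.5777, 0.0369, 0.0232]
tool_rot: [3.069, 0.004, 1.526]
force: [0.1, -0.3, 0.5]
grip_width: 0.0003
clock: 14.35
position: [0.5795, 0.0368, 0.0233]
tool_rot: [3.069, 0.004, 1.526]
force: [-0.0, 0.8, -1.8]
grip_width: 0.0001
clock 14.35 press [-39.    0.1  23.3] rot [3.069 0.004 1.526] F [-0.02  0.8  -1.75]
shift tool mm [-0.1 -0.4 -0.8]
rotvec [ 0.003  0.004 -0.001]
```

View pics/side11c.png

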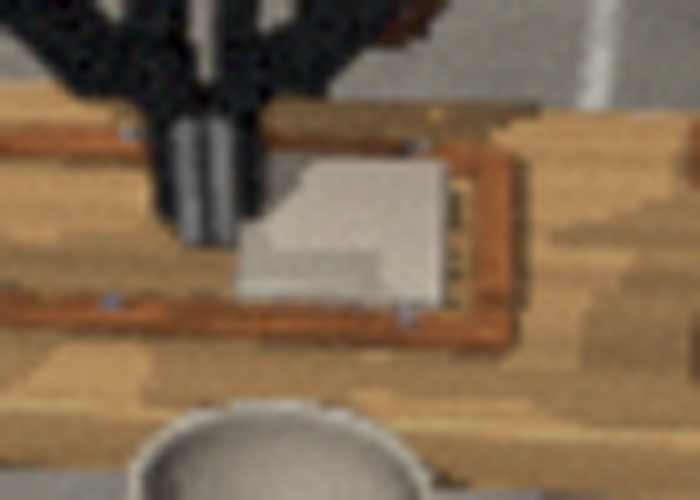

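The tile still has a gap of about 6 mm to the stop face.

```bash
python3 -m inch '[{"dx":0,"dy":2,"dz":0.15,"rx":0,"ry":0,"rz":0,"hand":1},{"dx":0,"dy":2,"dz":0.15,"rx":0,"ry":0,"rz":0,"hand":1},{"dx":0,"dy":0,"dz":0,"rx":0,"ry":0,"rz":0,"hand":1}]';python3 -m inch '[{"dx":0,"dy":1,"dz":0.1,"rx":0,"ry":0,"rz":0,"hand":1},{"dx":0,"dy":0,"dz":0,"rx":0,"ry":0,"rz":0,"hand":1}]'; python3 -m inch '[{"dx":0,"dy":1,"dz":0.1,"rx":0,"ry":0,"rz":0,"hand":1},{"dx":0,"dy":0,"dz":0,"rx":0,"ry":0,"rz":0,"hand":1}]'; python3 - <<'E'
from h import *
togo(W(-25-14.5,0,24),4)
p,d=bot.grab_frame("side"); cv2.imwrite("pics/side12c.png",cv2.resize(p[230:280,330:400,::-1],None,fx=10,fy=10,interpolation=cv2.INTER_CUBIC))
E
```

```text
clock: 14.7
position: [0.5837, 0.0366, 0.0233]
tool_rot: [3.069, 0.004, 1.526]
force: [-0.4, -0.3, -0.6]
grip_width: -0.0001
clock: 14.9
position: [0.5845, 0.0366, 0.0232]
tool_rot: [3.069, 0.004, 1.526]
force: [-0.5, -0.4, -0.4]
grip_width: 0.0003
clock: 15.1
position: [0.5855, 0.0366, 0.0232]
tool_rot: [3.069, 0.004, 1.526]
force: [0.2, 0.4, 0.5]
grip_width: 0.0
clock 15.1 press [-33.    0.1  23.2] rot [3.069 0.004 1.526] F [0.23 0.38 0.5 ]
shift tool mm [-0.1 -6.4 -1.3]
rotvec [ 0.003  0.004 -0.001]
```

View pics/side12c.png

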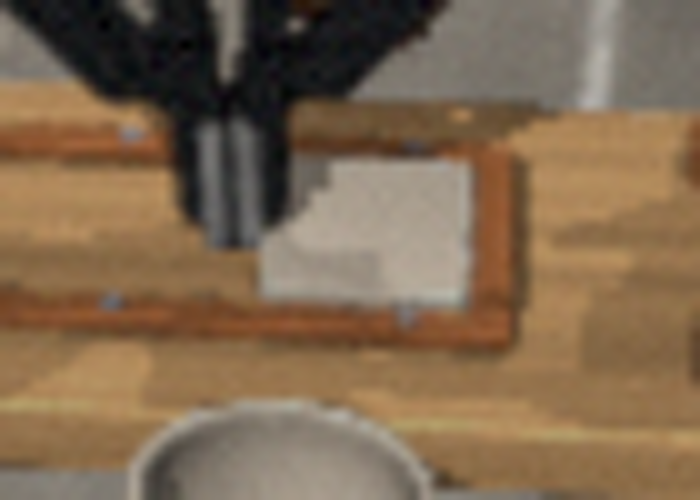

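Nearly touching, so I'll inch on in 0.5–1 mm steps until the force builds.

```bash
for i in 1; do python3 -m inch '[{"dx":0,"dy":0.7,"dz":0.05,"rx":0,"ry":0,"rz":0,"hand":1},{"dx":0,"dy":0,"dz":0,"rx":0,"ry":0,"rz":0,"hand":1}]'; done; python3 -m inch '[{"dx":0,"dy":0.7,"dz":0.05,"rx":0,"ry":0,"rz":0,"hand":1},{"dx":0,"dy":0,"dz":0,"rx":0,"ry":0,"rz":0,"hand":1}]'
```

```text
clock: 15.35
position: [0.5861, 0.0365, 0.0232]
tool_rot: [3.069, 0.004, 1.526]
force: [-0.7, 0.4, 0.2]
grip_width: 0.0001
clock: 15.55
position: [0.5863, 0.0365, 0.0231]
tool_rot: [3.07, 0.004, 1.526]
force: [-5.2, 1.0, 3.0]
grip_width: -0.0
```

The force has built to 5 N, so the tile is against the stop. Holding briefly, then withdrawing.

```bash
python3 -m inch '[{"dx":0,"dy":0.2,"dz":0,"rx":0,"ry":0,"rz":0,"hand":1},{"dx":0,"dy":0,"dz":0,"rx":0,"ry":0,"rz":0,"hand":1},{"dx":0,"dy":0,"dz":0,"rx":0,"ry":0,"rz":0,"hand":1},{"dx":0,"dy":-3,"dz":0,"rx":0,"ry":0,"rz":0,"hand":1},{"dx":0,"dy":-10,"dz":-2,"rx":0,"ry":0,"rz":0,"hand":1},{"dx":0,"dy":-25,"dz":-8,"rx":0,"ry":0,"rz":0,"hand":1},{"dx":0,"dy":-30,"dz":-20,"rx":0,"ry":0,"rz":0,"hand":1},{"dx":0,"dy":-20,"dz":-30,"rx":0,"ry":0,"rz":0,"hand":1},{"dx":0,"dy":-10,"dz":-30,"rx":0,"ry":0,"rz":0,"hand":1},{"dx":0,"dy":0,"dz":0,"rx":0,"ry":0,"rz":0,"hand":1}]'; python3 - <<'E'
from h import *
togo(W(-25-14.5,0,24),4)
for n in ["scene","side"]:
    p,d=bot.grab_frame(n); x0,y0=(150,170) if n=="scene" else (280,130)
    cv2.imwrite(f"pics/{n}13c.png",cv2.resize(p[y0:y0+180,x0:x0+190,::-1],None,fx=3,fy=3))
    c=cal(n); hsv=cv2.cvtColor(p,cv2.COLOR_RGB2HSV); X=cloud(c,d)
    Q=np.array([Pp(w) for w in X.reshape(-1,3)]).reshape(X.shape)
    m=(abs(Q[...,1])<29)&(Q[...,0]>-60)&(Q[...,0]<40)&(hsv[...,1]<50)&(abs(Q[...,2]-28)<6)
    m=cv2.morphologyEx(m.astype(np.uint8),cv2.MORPH_OPEN,np.ones((3,3)))>0
    q=Q[m]; print(n,m.sum(),q.mean(0),np.percentile(q,[2,98],axis=0))
    for t in ["cup","pale_cup","spare_tile"]:
        r=bot.tip_of(n,t); 
        if r: print(t,onz(c,r[0]["centre"],0).round(4))
E
```

```text
clock: 16.55
position: [0.4823, 0.0416, 0.1087]
tool_rot: [3.065, 0.005, 1.527]
force: [1.0, 0.1, 1.3]
grip_width: 0.0001
clock 16.55 press [-136.3    0.6  108.7] rot [3.065 0.005 1.527] F [0.98 0.12 1.33]
shift tool mm [-0.1 90.1 91.8]
rotvec [ 0.006  0.005 -0.   ]
scene 416 [ 0.27198656  0.65653924 29.5707542 ] [[-24.29941647 -26.89639091  25.31573339]
 [ 26.04064781  27.7469423   33.36026996]]
cup [0.6233 0.1653 0.    ]
pale_cup [0.6279 0.1631 0.    ]
spare_tile [ 0.6811 -0.3814  0.    ]
side 258 [ 0.3296104  -1.60538987 28.93829657] [[-23.37772312 -27.50924632  26.07070471]
 [ 22.60410847  25.25055297  31.93074206]]
cup [0.6221 0.1708 0.    ]
pale_cup [ 0.5948 -0.0839  0.    ]
spare_tile [ 0.6879 -0.3699  0.    ]
```

View pics/side13c.png

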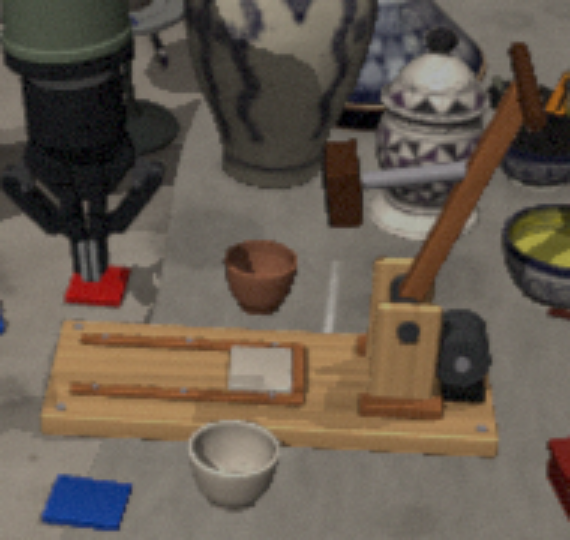

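View pics/scene13c.png

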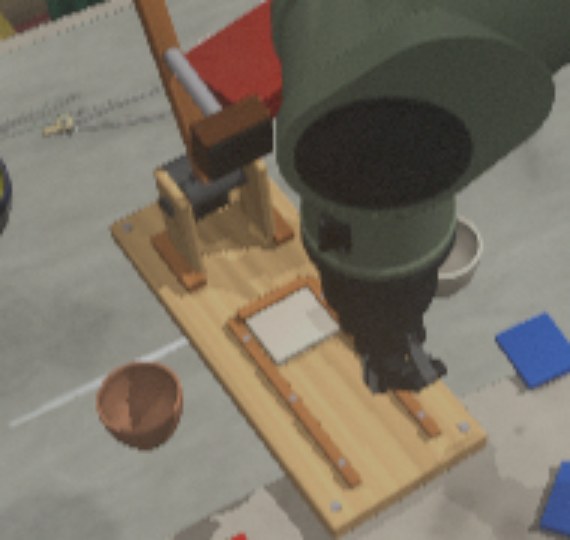

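Both views show the tile flush against the back stop, at press x ≈ 0.3 mm. The arm is raised, the cups have not moved in the pictures, and the robot is clear of everything.

```bash
python3 -c "
from workcell import bot
print(bot.job_done())"
```

```text
the job is handed in; nothing more can be done
None
```

I opened the press, pushed the tile home against the back stop, and handed the job in at about 17 s. No verdict came back.

**Press arm:** I pushed the cross handle up along its arc with the closed fingers. The forces I read were about 4 N or less. It went past its balance point, left the fingers, and was still resting raised in the last pictures.

**Tile:** I pushed it along the rails until the force rose to about 5 N at the stop, then backed the fingers away. The last depth check put its centre about 0.3 mm past home in both cameras, with its top at normal height, so it lies flat.

**Bystanders:**
- **Pictures:** Both cups stand where they were. The robot touched only the handle and the tile.
- **Side-camera detector:** Its `pale_cup` point was about 18 mm from its first reading, but the crops show that cup in the same place.
- **Scene-camera detector:** The robot partly hid the pale cup there, so the detector reported the terracotta cup instead.
- **Spare tile:** The detector readings were within about 9 mm of the first ones.

**Tilt problem:** My first approach to the handle used too steep a tilt and reached a joint-4 limit, so I backed out and used about 17°.

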